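Balance a mobile bar on a knife edge and punch-mark its balance point

ROBOT

A 6-joint arm with a two-finger parallel gripper is mounted at the origin on the work surface. World frame = base frame: x ahead of the robot, y to its left, z up, the work surface at z = 0. Lengths are in m, angles in rad, forces in N, time in s.
With the tool pointing down it reaches from about 0.35 to 0.775 m from the base axis. Payload 5.5 kg.
Tool frame: the origin (TCP) lies at the very end of the fingers, on their centre line; the grasp point (between the pads) lies 19 mm behind it; z points along the fingers, y is the line along which they close (so a half turn about z gives the same grasp; the last joint's range is limited). The gripper opens to 85 mm and grips with 20 to 120 N. Pads are 22 mm wide; open, the fingers measure 114 mm over their backs; the gripper's body (76 mm by 85 mm) begins 54 mm behind the grasp point. The pads swing forward as they close: fully open they stand 13 mm farther back than shut.
Start: joints at [1.11, 0.313, 0.046, 1.304, 0, 1.431], TCP at [0.181, 0.546, 0.231] pointing down, gripper open.
Joint ranges: [-2.76, 2.76], [-0.86, 1.69], [-1.03, 1.26], [-2.2, 2.34], [-1.47, 1.5], [-3.14, 3.14]. Speed limits (rad/s): [2.57, 2.57, 3.14, 3.14, 3.14, 3.14].

INTERFACE

Orientations are given as a unit quaternion [w, x, y, z].
In Python, from workcell import env, viewer, nets gives the robot as it stands. The module is installed in compiled form; this text tells all that it offers.
- The arm moves only by the shell command python3 -m creep 'ROWS' [OPENING] [FORCE]. ROWS is a JSON list of rows, 1 to 8 of them, each an object with the fields d (a list: dx, dy, dz in a scale on which 1.0 is 0.75 m), rot (a list: a rotation vector rx, ry, rz in a scale on which 1.0 is pi rad); a field left out counts as zero; each row is the pose to reach, as a shift and turn from the pose commanded when the command began, along the tool's axes at that moment; what a row does not reach only later rows make up. A row lasts 1/8 s, in which the tool goes at most 0.0625 m and 0.188 rad, less where a joint would pass 70% of its speed; a pose out of reach is approached as far as the arm can. OPENING is the finger opening in m, set as the command begins (- or left out keeps the last). The fingers move at their own pace and stop on an object; FORCE is the grip in N (left out, the last holds). Time passes only in rows, so rows that do not move let the fingers close. It prints the time, the measured TCP pose, the force, the opening and the grip force at its end. No shift or turn number may pass 1 either way. Input that does not fit is refused with a message, and nothing moves.
- env.get_state(): the state, without advancing time (a new reading comes with each control period).
- viewer.read_camera(name): name is "scene" or "side" or "wrist"; returns a dict with "image" (400x640x3 uint8, red, green, blue), "K" (3x3 intrinsics, pixels), "D" ([k1, k2, p1, p2, k3] as OpenCV has them; the pictures are not rectified), "R" (3x3) and "t" (3): a world point X has camera coordinates R X + t. Camera axes: x right, y down, z forward; pixel columns grow to the right and rows downward; lengths in m; the calibration is good to about 2 mm. A picture is of the moment at which its call begins. There is no depth.
- env.hand_in(): hands the job in; it is judged then, once.
Trained networks look in a picture, given as the dict that the camera call returned (one of the last four; its "shot" number tells which), for a name from the list of things; names that differ only in an ending like _2 or _b are one class to them, and where a whole thing is asked for, a point or a joint stands for the part that bears it (a point fixed in the world has none). Each returns a list of dicts, best first, with "confidence" (0 to 1); they miss things now and then, are a little off and sometimes report something else, mostly with a low value. They report only what shows in the picture. A call takes as long as a camera call. They do not tell look-alikes from the thing itself.
- nets.outline_of(label, picture): "region" (400x640 bool, what is visible of it) and "box" ([left, top, right, bottom] in pixels, round what is visible of it).
The state is a dict: "clock": time; "joint_pos": joint angles; "qvel": joint speeds; "tau": joint torques, N m; "tcp_pos": TCP position; "orientation": TCP orientation; "wrist_force": force on the tool from outside, world axes, zero at the start; "ft_torque": the same for the moment, N m; "finger_gap": finger opening in m; "grip_force": force on a finger pad.
Only numpy, scipy, OpenCV 4.12 (cv2) and the standard library are available. Lean on these libraries where they do the work, as an engineer would, in place of code of your own. Each camera call takes 0.05 s, during which the arm holds its last target. There are 200 camera calls.

TASK

The brass bar lies tipped on the knife edge of the balancing stand because a hidden weight puts its balance point away from its middle. Slide it lengthwise until, let go, it rests level on the edge alone, free of both forks; only then press the red punch cap down gently until the point bears on the bar, so that the mark shows where to drill the hanging hole. Let the punch spring back and leave the bar balanced as it is; never press hard on the bar or the edge, and leave the other tools where they lie.

Things in the scene. Friction and masses are not known exactly. Their poses are not given: they have to be found in the camera images.
- stand: Balancing stand fixed to the bench: dark base plate 130 (x) x 190 (y) x 12 mm and a blue bridge over its middle (posts 14 x 18 mm at x = -42 and +42, crosspiece 24 mm wide in y, 124 to 138 mm above the bench) that carries the punch. Origin: centre of the base plate's underside, z up. The bar runs along the stand's y axis, under the bridge.
- edge: Steel knife edge under the bridge in the middle of the stand, 36 mm long along the stand's x axis. Its top is a level land, 6 mm wide along the bar, 70 mm above the bench. Let go, the bar stays level only with its balance point over this land; while pushed lengthwise it may level or tip a few mm early. Origin and axes as the stand.
- edge_top (a point): Centre of the knife edge's top land, 70 mm above the bench.
- forks: Two aluminium U-shaped forks on the stand at y = -68 and +68 mm from the edge, 10 mm thick in y. Their prongs (85 mm high, 18 mm apart) guide the bar with 3 mm of room on each side; their floors, 64 mm above the bench, catch it when it tips, at about 5 degrees (0.09 rad). Origin and axes as the stand.
- bar: Brass bar of a hanging mobile, about 0.3 kg, 12 x 12 mm, 302 mm long over its end plates, loose on the edge, free to slide and tip. Origin: middle of its underside; y along it to the copper end, z up when level. At the start the low end shows the side of the edge on which the balance point lies, 10 to 65 mm away. A fixed hidden weight puts that point up to 22 mm either way from the bar's middle.
- copper_end (a point): Copper end plate: 30 (across) x 10 x 34 mm, from 22 mm below to 12 mm above the bar's underside; its flat outer face can be pushed, but a finger kept against it can hold the end down by friction: back off to see the bar tip. The point is on the outer face at the height of the bar's underside, 151 mm from the bar's origin along +y.
- steel_end (a point): Steel end plate: 30 (across) x 10 x 34 mm, from 22 mm below to 12 mm above the bar's underside; its flat outer face can be pushed, but a finger kept against it can hold the end down by friction: back off to see the bar tip. The point is on the outer face at the height of the bar's underside, 151 mm from the bar's origin along -y.
- punch (a joint): Travel of the spring punch in the bridge, m: 0 up, growing as pushed down; it springs back by itself. Spring force about 2.5 N at the top, about 5 N when its point meets the level bar at 9 mm of travel. Any further force goes into the bar and the edge: the mark needs 2 to 3 N on the bar, held a moment; more than about 18 N on the bar does damage.
- punch_cap (a point): Centre of the top of the red punch cap (30 mm across, 12 mm thick), straight above the edge, 172 mm above the bench when up.
- mallet: Bystander: rawhide mallet, 220 mm long, head 44 mm across and 75 mm wide, lying on the bench. Origin on the bench under the handle, 90 mm from the head. Leave it alone.
- hammer: Bystander: bench hammer lying on the bench beyond the stand, origin on the bench under it. Leave it alone.
- file: Bystander: flat file with a black handle, 240 mm long, 20 mm high, lying on the bench. Origin on the bench near its middle. Leave it alone.
There are look-alikes about, which are no part of the job. What is meant by the stand is not pink, and is the smaller of those in its own colour.

How it is judged:
On the way, in this order (a step that is already met when the one before it is completed fails the run):
1. the bar, let go, rests level and still on the knife edge alone (angle between bar's own z axis and vertical below 0.04 rad and contact force between bar and edge above 1 N and contact force between each of the fingers, the arm and bar below 0.1 N and contact force between forks and bar below 0.5 N and linear speed of bar below 0.02 m/s and angular speed of bar below 0.15 rad/s), for 0.5 s.
2. the punch point bears on the level bar with at least 2 N (angle between bar's own z axis and vertical below 0.04 rad and contact force between punch and bar above 2 N and value of joint punch above 0.006 m), for 0.15 s.
At the end, for the whole second after the job is handed in: The bar rests still and level (within 0.04 rad) on the knife edge alone, not touched by the forks or the robot, after the punch has borne on it with at least 2 N for 0.15 s; the punch is back up (within 3 mm) (all of step 1 and value of joint punch below 0.003 m).
It fails at once if the bar pressed on the knife edge with more than 22 N (contact force between bar and edge above 22 N).
It fails at once if the punch pressed on the bar while it is tipped (more than 0.05 rad) (contact force between punch and bar above 1 N and angle between bar's own z axis and vertical above 0.05 rad).
It fails at once if a bystander tool moved more than 15 mm (distance of any of mallet, hammer, file from where it was at the start of the episode above 0.015 m).
It also fails if it takes over 72 s, if anything falls off the work surface, if the arm or the gripper's body presses on something with over 40 N, if the wrist force passes 120 N, or if a joint passes its speed limit or range.

## Working session

There is one attempt and no reset: what is moved stays moved. The work goes in short steps, Python scripts to look and compute and a shell command to move; the robot and the scene stay as the last step left them, time stands still between calls to the robot, and variables do not carry over. Pictures are saved under pics/ and viewed, at most 10 in all, crops included, and the job is handed in when it is done.

```bash
mkdir -p pics
cat > h.py <<'E'
import numpy as np, cv2
from workcell import env, viewer, nets
def cam(n, save=None):
    p=viewer.read_camera(n)
    if save: cv2.imwrite('pics/'+save,p['image'][:,:,::-1])
    return p
def ray(p,uv):
    K=np.array(p['K']);D=np.array(p['D'],float);R=np.array(p['R']);t=np.array(p['t'])
    n=cv2.undistortPoints(np.array([[uv]],float),K,D)[0,0]
    return -R.T@t, R.T@np.array([n[0],n[1],1.])
def atz(p,uv,z):
    o,d=ray(p,uv); return o+d*(z-o[2])/d[2]
def proj(p,X):
    r,_=cv2.Rodrigues(np.array(p['R']))
    return cv2.projectPoints(np.array(X,float).reshape(-1,1,3),r,np.array(p['t'],float),np.array(p['K']),np.array(p['D'],float))[0][:,0]
def tri(ps,uvs):
    A=np.zeros((3,3));b=np.zeros(3)
    for p,uv in zip(ps,uvs):
        o,d=ray(p,uv);d/=np.linalg.norm(d);M=np.eye(3)-np.outer(d,d);A+=M;b+=M@o
    return np.linalg.solve(A,b)
E
python3 - <<'E'
from h import *
s=env.get_state();print(s['clock'],s['tcp_pos'],s['orientation'],s['wrist_force'])
for n in('scene','side'):
    p=cam(n,n+'0.png')
    for l in('stand','bar','copper_end','steel_end','punch_cap','edge','mallet','hammer','file'):
        try:
            for r in nets.outline_of(l,p)[:4]: 
                y,x=np.nonzero(r['region']);print(n,l,round(r['confidence'],2),np.round(r['box']),round(x.mean(),1),round(y.mean(),1))
        except Exception as e: print(l,e)
E
```

```text
0.0 [0.18108265 0.54520457 0.23039143] [-2.74201731e-04  1.59701849e-01  9.87164864e-01 -8.80382412e-04] [-0.44670896  0.22590139  0.64383288]
scene stand 0.87 [104. 148. 208. 241.] 153.7 207.3
scene stand 0.81 [455. 190. 531. 270.] 495.1 235.1
scene stand 0.69 [317. 171. 390. 240.] 352.7 216.8
scene bar 0.7 [348. 171. 359. 184.] 353.8 177.1
scene bar 0.65 [311. 194. 419. 224.] 363.8 205.2
scene copper_end 0.61 [314. 189. 421. 224.] 364.7 205.3
scene steel_end 0.84 [311. 187. 417. 226.] 365.3 205.3
scene punch_cap 0.65 [501. 190. 511. 203.] 505.2 194.1
scene punch_cap 0.58 [133. 150. 151. 188.] 141.2 162.1
scene edge 0.9 [150. 190. 167. 218.] 156.7 205.9
scene edge 0.61 [239. 161. 282. 205.] 259.5 186.1
scene edge 0.46 [355. 205. 360. 223.] 355.6 213.3
scene mallet 0.93 [240. 162. 282. 202.] 259.7 186.3
scene hammer 0.91 [189. 226. 268. 294.] 229.7 256.9
scene file 0.71 [190. 222. 272. 290.] 230.9 255.8
scene file 0.64 [431. 176. 499. 207.] 462.5 191.0
side stand 0.96 [294. 174. 341. 235.] 315.7 205.0
side stand 0.6 [370. 297. 478. 399.] 424.5 348.4
side bar 0.67 [297. 162. 334. 225.] 314.9 193.8
side copper_end 0.63 [298. 163. 332. 227.] 315.4 194.7
side steel_end 0.92 [291. 162. 336. 226.] 315.0 193.9
side punch_cap 0.59 [427. 306. 445. 321.] 435.1 312.5
side punch_cap 0.57 [273.  99. 282. 116.] 279.0 101.1
side edge 0.82 [415. 329. 438. 356.] 425.7 342.8
side edge 0.52 [276. 117. 287. 134.] 281.0 125.4
side mallet 0.97 [288. 271. 347. 344.] 318.1 298.3
side hammer 0.77 [373. 246. 459. 270.] 410.3 257.3
side file 0.68 [227. 135. 238. 180.] 231.6 159.9
```

View pics/scene0.png

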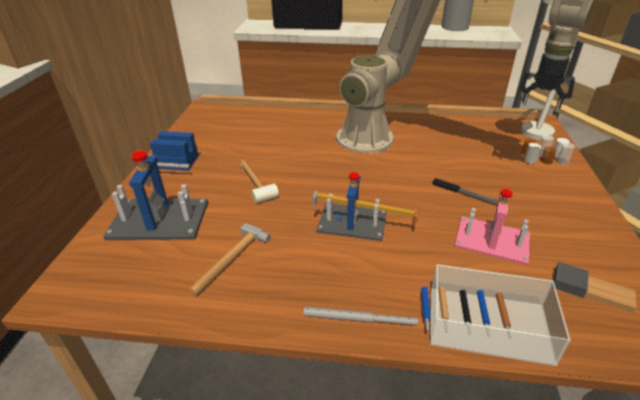

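View pics/side0.png

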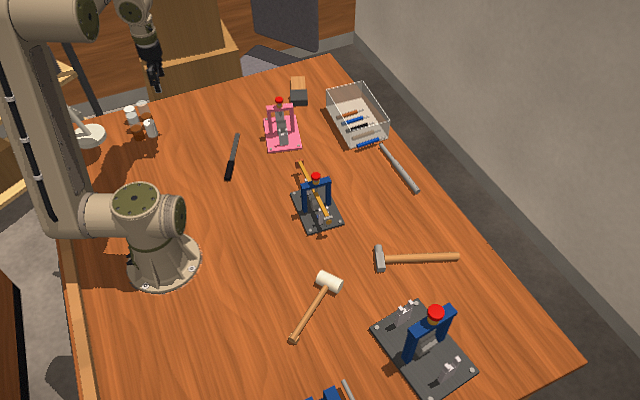

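The candidates for the stand are a big dark and blue one at scene (154,207), a small dark and blue one at (353,217), and a pink one at (495,235). I choose the small one at (353,217), which is not pink and carries the bar. I'll check it in a close crop.

Run:
```python
from h import *
a=cam('scene');b=cam('side')
A=cv2.resize(a['image'][160:250,300:433],None,fx=6,fy=6,interpolation=cv2.INTER_CUBIC)[:,:,::-1]
B=cv2.resize(b['image'][150:245,280:360],None,fx=6,fy=6,interpolation=cv2.INTER_CUBIC)[:,:,::-1]
cv2.imwrite('pics/a1.png',A);cv2.imwrite('pics/b1.png',B)
c=tri([a,b],[(353.5,175.5),(316,175)]);print(c)
for p in(a,b):
  print(-np.array(p['R']).T@p['t'],proj(p,c))
def red(p,x0,y0,x1,y1):
  im=p['image'][y0:y1,x0:x1].astype(int);m=(im[...,0]>150)&(im[...,1]<50);y,x=np.nonzero(m);return x.min()+x0,x.max()+x0,y.min()+y0,y.max()+y0,x.mean()+x0,y.mean()+y0
print(red(a,335,160,375,190),red(b,300,160,335,190))
```

```text
[ 0.51805626 -0.01296143  0.16933662]
[1.49698106 0.03381841 0.83097715] [[353.50752521 175.49451382]]
[ 0.1008699  -0.96988024  1.29431234] [[316.00549319 175.00599704]]
(np.int64(349), np.int64(358), np.int64(173), np.int64(179), np.float64(353.64814814814815), np.float64(175.83333333333334)) (np.int64(311), np.int64(319), np.int64(172), np.int64(178), np.float64(315.3404255319149), np.float64(175.12765957446808))
```

View pics/a1.png

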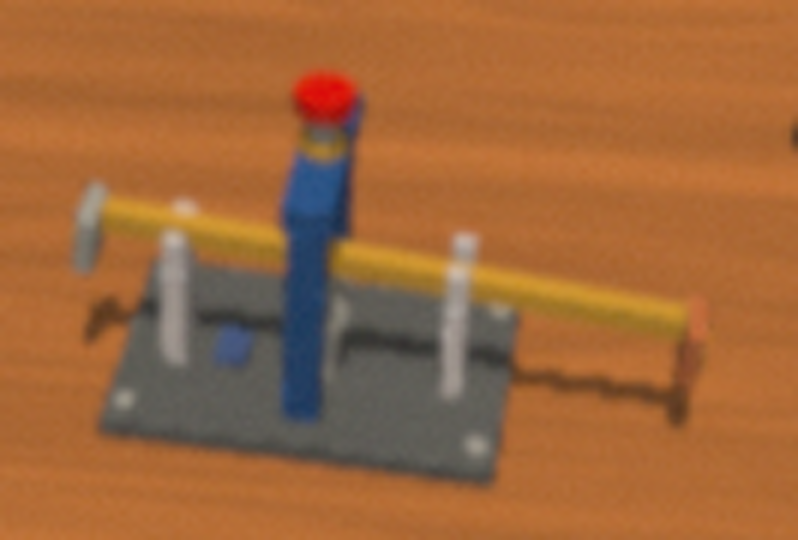

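View pics/b1.png

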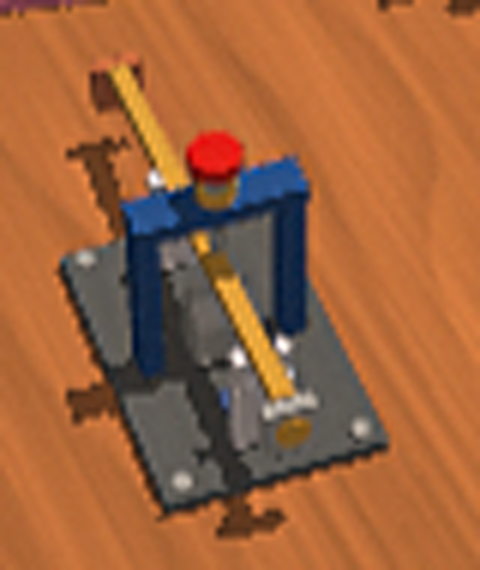

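Run:
```python
from h import *
a=cam('scene');b=cam('side')
from scipy.optimize import least_squares
sc=lambda u,v:(300+u/6-.4,160+v/6-.4); sd=lambda u,v:(280+u/6-.4,150+v/6-.4)
S=[(sc(100,432),0),(sc(492,482),0),(sc(520,312),.012),(sc(155,262),.012)]
T=[(sd(62,262),.006),(sd(165,508),0),(sd(385,440),.0)]
for uv,z in S: print('scene',atz(a,uv,z).round(4))
for uv,z in T: print('side',atz(b,uv,z).round(4))
# stand yaw: stand y axis ~ world +y or -y ; corners order (x front=+x)
loc=[(.065,-.095),(.065,.095),(-.065,.095),(-.065,-.095)]
locT=[(-.065,.0),]
pa=np.array([proj(a,(0,0,0))])
cap_a,cap_b=(353.6,175.8),(315.4,175.1)
def W(q,x,y,z):
    c,s=np.cos(q[2]),np.sin(q[2]);return [q[0]+c*x-s*y,q[1]+s*x+c*y,z]
def f(q):
    e=[]
    for (uv,z),(x,y) in zip(S,loc): e+=list(proj(a,W(q,x,y,z))[0]-uv)
    # side: left=(-x,+y)? determined: bottom=(-x,-y), right=(+x,-y)
    for (uv,z),(x,y) in zip(T[1:],[(-.065,-.095),(.065,-.095)]): e+=list(proj(b,W(q,x,y,z))[0]-uv)
    e+=list(2*(proj(a,W(q,0,0,.166))[0]-cap_a))+list(2*(proj(b,W(q,0,0,.167))[0]-cap_b))
    return np.array(e)
r=least_squares(f,[.518,-.013,0],loss='soft_l1');q=r.x;print('stand',q,f(q).round(1))
# bar: line in stand plane x=0; param shift s (bar origin along y), tilt
Es=[(a,sc(103,207),-.141,.012),(a,sc(688,318),.141,.012),(b,sd(122,66),.151,.012),(b,sd(288,400),-.141,.012)]
def g(v,out=0):
    e=[]
    for p,uv,l,h in Es:
        c,s=np.cos(v[1]),np.sin(v[1]); y=v[0]+c*l-s*h; z=.070+s*(l+v[0])+c*h
        e+=list(proj(p,W(q,v[2],y,z))[0]-uv)
    return np.array(e)
for t in(.09,-.09):
    r=least_squares(g,[0.02,t,0]);print('bar s,tilt,x',r.x,g(r.x).round(1))
    r2=least_squares(lambda v:g([v[0],t,0]),[0.02]);print(r2.x,r2.cost)
```

```text
scene [ 0.5684 -0.1121  0.    ]
scene [0.5829 0.0762 0.    ]
scene [0.4684 0.0875 0.012 ]
scene [ 0.448 -0.1    0.012]
side [0.461  0.0864 0.006 ]
side [ 0.4453 -0.0955  0.    ]
side [ 0.574  -0.1052  0.    ]
stand [ 0.51620777 -0.01172989 -0.08951314] [-0.2  0.9  0.3  1.6  0.4 -1.7  0.  -1.  -0.   1.4  0.5  1.7  0.7  0.7
 -0.2  0.7]
bar s,tilt,x [ 0.03143087 -0.09439114  0.00177131] [-0.7 -0.6 -0.6  0.3 -0.9 -1.4  0.2 -0.8]
[0.03064354] 90.50007747369678
bar s,tilt,x [ 0.03143087 -0.09439114  0.00177131] [-0.7 -0.6 -0.6  0.3 -0.9 -1.4  0.2 -0.8]
[0.03128359] 2.9075412474137265
```

The crop shows the small blue-bridge stand with the bar: steel plate at about scene (315,197), copper plate at (415,216) and low, cap at (354,176). The side crop agrees, with copper top-left and steel bottom-right. Measured: stand at (0.516, -0.012), yaw -0.09. The bar's middle is +31 mm along the stand's y, with the copper end low, so I push the copper end towards -y.

The manual's scale: shifts go in shares of 0.75 m and turns go in shares of pi rad. Converting my numbers, -0.443 m / 0.75 = -0.5907, -0.388 m / 0.75 = -0.5173, -0.232 rad / 3.1416 = -0.0738.

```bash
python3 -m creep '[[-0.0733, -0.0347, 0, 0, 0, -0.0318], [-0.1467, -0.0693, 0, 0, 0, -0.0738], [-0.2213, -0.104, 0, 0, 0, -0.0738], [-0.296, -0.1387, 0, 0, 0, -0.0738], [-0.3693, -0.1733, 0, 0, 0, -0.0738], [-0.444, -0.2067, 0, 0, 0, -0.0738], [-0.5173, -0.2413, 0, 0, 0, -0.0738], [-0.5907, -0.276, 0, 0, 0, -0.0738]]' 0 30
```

```text
refused: ROWS must be a list of objects, one for each row. Nothing was moved.
```

I used the wrong layout. The manual says a list of objects, one for each row; once more.

```bash
python3 -m creep '[{"d":[-0.0733, -0.0347, 0], "rot":[0, 0, -0.0318]}, {"d":[-0.1467, -0.0693, 0], "rot":[0, 0, -0.0738]}, {"d":[-0.2213, -0.104, 0], "rot":[0, 0, -0.0738]}, {"d":[-0.296, -0.1387, 0], "rot":[0, 0, -0.0738]}, {"d":[-0.3693, -0.1733, 0], "rot":[0, 0, -0.0738]}, {"d":[-0.444, -0.2067, 0], "rot":[0, 0, -0.0738]}, {"d":[-0.5173, -0.2413, 0], "rot":[0, 0, -0.0738]}, {"d":[-0.5907, -0.276, 0], "rot":[0, 0, -0.0738]}]' 0 30
python3 - <<'E'
from h import *
from scipy.spatial.transform import Rotation as Ro
s=env.get_state();q=s['orientation'];print(s['clock'],s['tcp_pos'],s['wrist_force'],s['finger_gap']);print(Ro.from_quat(np.r_[q[1:],q[0]]).as_matrix().round(3))
E
```

```text
clock: 2.2
tcp_pos: [0.5378, 0.208, 0.2315]
orientation: [0.0, 0.044, 0.999, 0.0]
wrist_force: [-0.5, 1.5, 0.3]
finger_gap: 0.0001
grip_force: 0.0
2.2 [0.5378366  0.20799212 0.23151354] [-0.47146258  1.50290158  0.3454916 ] 0.00014848795355734711
[[-0.996  0.089  0.001]
 [ 0.089  0.996  0.   ]
 [-0.001  0.    -1.   ]]
```

Converted, 0.186 m / 0.75 = 0.248, 0.165 m / 0.75 = 0.22.

```bash
python3 -m creep '[{"d":[0, 0, 0.08]}, {"d":[0, 0, 0.16]}, {"d":[0, 0, 0.22]}, {"d":[0, 0, 0.248]}, {"d":[0, -0.0067, 0.248]}, {"d":[0, -0.0067, 0.248]}]'
python3 - <<'E'
from h import *
a=cam('scene');b=cam('side')
A=cv2.resize(a['image'][160:240,300:440],None,fx=5.7,fy=5.7,interpolation=cv2.INTER_CUBIC)[:,:,::-1][:,:520*2]
B=cv2.resize(b['image'][135:235,280:360],None,fx=5.7,fy=5.7,interpolation=cv2.INTER_CUBIC)[:,:,::-1]
h=min(A.shape[0],B.shape[0])
im=np.hstack([A,cv2.resize(B,None,fx=h/B.shape[0],fy=h/B.shape[0])[:h]]) 
im=cv2.resize(im,(800,int(im.shape[0]*800/im.shape[1])));cv2.imwrite('pics/c1.png',im);print(im.shape)
E
```

```text
clock: 2.95
tcp_pos: [0.5368, 0.2044, 0.0464]
orientation: [0.001, 0.045, 0.999, 0.0]
wrist_force: [0.6, 1.6, -0.1]
finger_gap: -0.0
grip_force: 0.0
(313, 800, 3)
```

View pics/c1.png

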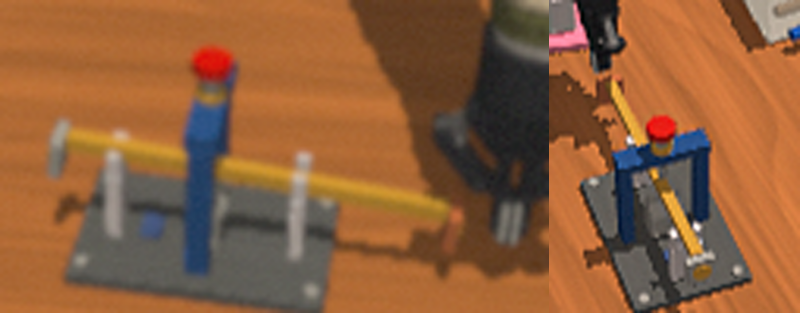

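```bash
cat > m.py <<'E'
from h import *
from scipy.optimize import least_squares
q=np.array([.51620777,-.01172989,-.08951314])
def W(x,y,z):
    c,s=np.cos(q[2]),np.sin(q[2]);return [q[0]+c*x-s*y,q[1]+s*x+c*y,z]
def look():
    p=cam('scene');im=p['image'];h=cv2.cvtColor(im,cv2.COLOR_RGB2HSV).astype(int)
    m=(h[...,0]>=18)&(h[...,0]<=30)&(h[...,1]>140)&(h[...,2]>110)
    m[:185]=0;m[235:]=0;m[:,:300]=0;m[:,440:]=0
    y,x=np.nonzero(m);k=np.ones(len(x),bool)
    for _ in range(6):
        c=np.polyfit(x[k],y[k],1);k=abs(y-np.polyval(c,x))<3
    f=lambda t:(lambda d:d[1]/d[0])(np.diff(proj(p,[W(0,-.1,.076-.1*np.tan(t)),W(0,.1,.076+.1*np.tan(t))]),axis=0)[0])
    t=least_squares(lambda v:f(v[0])-c[0],[0.]).x[0]
    def yy(u): # bar-y of column u
        return least_squares(lambda v:proj(p,W(0,v[0],.076+np.tan(t)*v[0]))[0,0]-u,[0.]).x[0]
    e=(yy(x[k].min()),yy(x[k].max()))
    s=env.get_state();d=s['tcp_pos'][:2]-q[:2]
    print('n',k.sum(),'tilt %.3f'%t,'ends',np.round(e,4),'mid %.4f'%np.mean(e),'tcp y %.4f'%(d[0]*.0894+d[1]*.996),'x %.4f'%(d[0]*.996-d[1]*.0894),'z %.4f'%s['tcp_pos'][2],'F',np.round(s['wrist_force'],1),'clk',s['clock'])
    return p
if __name__=='__main__': look()
E
python3 m.py; python3 -m creep '[{"d":[0, -0.016, -0.0107]}, {"d":[0, -0.0293, -0.0107]}, {"d":[0, -0.0293, -0.0107]}]'; python3 m.py
```

```text
n 416 tilt -0.082 ends [-0.1055  0.1742] mid 0.0344 tcp y 0.2176 x 0.0016 z 0.0469 F [ 0.7  0.2 -0.8] clk 3.1
clock: 3.48
tcp_pos: [0.5344, 0.1818, 0.0539]
orientation: [0.001, 0.045, 0.999, 0.0]
wrist_force: [-1.1, 0.4, 0.3]
finger_gap: 0.0
grip_force: 0.0
n 421 tilt -0.083 ends [-0.1085  0.1686] mid 0.0301 tcp y 0.1945 x 0.0006 z 0.0536 F [-0.5 -0.1  0.2] clk 3.525
```

Converted, -0.006 m / 0.75 = -0.008, -0.005 m / 0.75 = -0.0067.

```bash
python3 -m creep '[{"d":[0, -0.0067, 0]}, {"d":[0, -0.008, 0]}, {"d":[0, 0.0027, 0]}, {"d":[0, 0.0053, 0]}, {"d":[0, 0.0053, 0]}]'; python3 m.py; python3 -m creep '[{"d":[0, -0.0107, 0]}, {"d":[0, -0.0187, 0]}, {"d":[0, -0.0187, 0]}, {"d":[0, -0.0053, 0]}, {"d":[0, -0.0053, 0]}]'; python3 m.py
```

```text
clock: 4.15
tcp_pos: [0.5342, 0.1868, 0.053]
orientation: [-0.0, 0.044, 0.999, -0.0]
wrist_force: [0.6, 0.1, -0.0]
finger_gap: -0.0001
grip_force: 0.0
n 417 tilt -0.082 ends [-0.1144  0.163 ] mid 0.0243 tcp y 0.1993 x 0.0002 z 0.0531 F [-0.1 -0.5 -0.6] clk 4.2
clock: 4.82
tcp_pos: [0.5342, 0.1833, 0.0533]
orientation: [0.0, 0.044, 0.999, -0.0]
wrist_force: [-0.4, -0.3, 0.1]
finger_gap: 0.0002
grip_force: 0.0
n 415 tilt -0.080 ends [-0.1203  0.1573] mid 0.0185 tcp y 0.1957 x 0.0004 z 0.0532 F [-0.7 -0.   0.3] clk 4.875
```

Converted, -0.014 m / 0.75 = -0.0187, -0.004 m / 0.75 = -0.0053.

```bash
python3 -m creep '[{"d":[0, -0.0107, 0]}, {"d":[0, -0.0187, 0]}, {"d":[0, -0.0187, 0]}, {"d":[0, -0.0053, 0]}, {"d":[0, -0.0053, 0]}, {"d":[0, -0.0053, 0]}]'; python3 m.py
```

```text
clock: 5.62
tcp_pos: [0.5337, 0.179, 0.0533]
orientation: [-0.0, 0.044, 0.999, -0.0]
wrist_force: [-0.5, -0.1, -0.4]
finger_gap: -0.0001
grip_force: 0.0
n 410 tilt 0.080 ends [-0.1239  0.152 ] mid 0.0140 tcp y 0.1914 x 0.0003 z 0.0532 F [0.4 0.  1.1] clk 5.675
```

Converted, -0.013 m / 0.75 = -0.0173, -0.008 m / 0.75 = -0.0107.

```bash
python3 -m creep '[{"d":[0, -0.0107, 0]}, {"d":[0, -0.0173, 0]}, {"d":[0, -0.0173, 0]}, {"d":[0, -0.004, 0]}, {"d":[0, -0.004, 0]}, {"d":[0, -0.004, 0]}]'; python3 m.py
```

```text
clock: 6.42
tcp_pos: [0.5334, 0.176, 0.0532]
orientation: [-0.0, 0.044, 0.999, -0.0]
wrist_force: [-0.8, -0.3, -0.3]
finger_gap: -0.0001
grip_force: 0.0
n 401 tilt 0.079 ends [-0.1269  0.1492] mid 0.0112 tcp y 0.1884 x 0.0003 z 0.0532 F [-0.1 -0.4  0.4] clk 6.475
```

Between mid readings of 18.5 and 14.0 mm the tilt flipped, and the steel end is now low. I'll go round to the steel end and push back slowly by about 5 mm.

Converted, -0.3 m / 0.75 = -0.4, -0.18 m / 0.75 = -0.24.

```bash
python3 -m creep '[{"d":[0, 0.0053, -0.08]}, {"d":[0, 0.0053, -0.16]}, {"d":[0, 0, -0.236]}, {"d":[0, -0.08, -0.24]}, {"d":[0, -0.16, -0.24]}, {"d":[0, -0.24, -0.24]}, {"d":[0, -0.32, -0.24]}, {"d":[0, -0.4, -0.24]}]'; python3 -m creep '[{"d":[0, -0.08, 0]}, {"d":[0, -0.088, 0]}, {"d":[0, -0.088, 0.08]}, {"d":[0, -0.088, 0.16]}, {"d":[0, -0.088, 0.22]}, {"d":[0, -0.088, 0.24]}, {"d":[0, -0.088, 0.24]}]'; python3 m.py
python3 - <<'E'
from h import *
a=cam('scene');b=cam('side')
A=cv2.resize(a['image'][150:240,290:430],None,fx=5,fy=5,interpolation=cv2.INTER_CUBIC)[:,:,::-1]
cv2.imwrite('pics/d1.png',A)
E
```

```text
clock: 7.48
tcp_pos: [0.5064, -0.125, 0.2335]
orientation: [0.0, 0.044, 0.999, -0.0]
wrist_force: [1.5, 0.2, -0.1]
finger_gap: 0.0002
grip_force: 0.0
clock: 8.35
tcp_pos: [0.5009, -0.1881, 0.0532]
orientation: [-0.001, 0.044, 0.999, 0.0]
wrist_force: [-0.5, -0.2, 0.1]
finger_gap: 0.0001
grip_force: 0.0
n 409 tilt 0.088 ends [-0.1269  0.1491] mid 0.0111 tcp y -0.1776 x 0.0016 z 0.0544 F [-0.1  0.2  1.4] clk 8.4
```

View pics/d1.png

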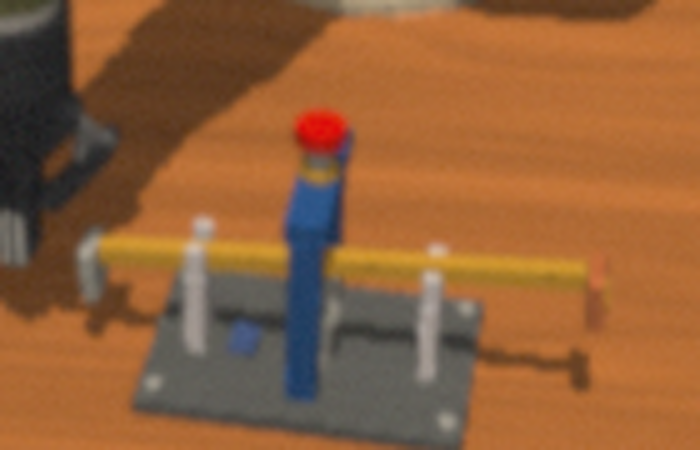

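Converted, 0.029 m / 0.75 = 0.0387, 0.028 m / 0.75 = 0.0373.

```bash
python3 -m creep '[{"d":[0, 0.0133, 0]}, {"d":[0, 0.0267, 0]}, {"d":[0, 0.032, 0]}, {"d":[0, 0.0347, 0]}, {"d":[0, 0.036, 0]}, {"d":[0, 0.0373, 0]}, {"d":[0, 0.0387, 0]}, {"d":[0, 0.0387, 0]}]'; python3 m.py;python3 -m creep '[{"d":[0, -0.0107, 0]}, {"d":[0, -0.0107, 0]}, {"d":[0, -0.0107, 0]}]'; python3 m.py
```

```text
clock: 9.5
tcp_pos: [0.5039, -0.1604, 0.0535]
orientation: [0.0, 0.045, 0.999, -0.0]
wrist_force: [-0.3, -4.3, 2.7]
finger_gap: -0.0001
grip_force: 2.3
n 405 tilt 0.092 ends [-0.1239  0.1518] mid 0.0139 tcp y -0.1492 x 0.0010 z 0.0535 F [-0.3 -4.8  2. ] clk 9.55
clock: 9.93
tcp_pos: [0.5024, -0.1675, 0.0529]
orientation: [-0.0, 0.044, 0.999, 0.001]
wrist_force: [0.0, -0.4, -0.2]
finger_gap: -0.0001
grip_force: 0.0
n 422 tilt -0.011 ends [-0.1236  0.1534] mid 0.0149 tcp y -0.1563 x 0.0003 z 0.0529 F [0.9 0.8 0.4] clk 9.975
```

Level. I'll wait and check that it holds.

Converted, -0.015 m / 0.75 = -0.02, -0.01 m / 0.75 = -0.0133.

```bash
python3 -m creep '[{"d":[0, -0.0133, 0]}, {"d":[0, -0.02, 0]}, {"d":[0, -0.02, 0]}, {"d":[0, -0.02, 0]}, {"d":[0, -0.02, 0]}, {"d":[0, -0.02, 0]}, {"d":[0, -0.02, 0]}, {"d":[0, -0.02, 0]}]'; python3 m.py
python3 - <<'E'
from h import *
a=cam('scene');b=cam('side')
A=cv2.resize(a['image'][150:240,290:430],None,fx=5,fy=5,interpolation=cv2.INTER_CUBIC)[:,:,::-1]
cv2.imwrite('pics/e1.png',A)
E
```

```text
clock: 10.98
tcp_pos: [0.5016, -0.1828, 0.0533]
orientation: [0.0, 0.044, 0.999, 0.0]
wrist_force: [-0.6, 0.7, 0.3]
finger_gap: 0.0
grip_force: 0.0
n 414 tilt -0.019 ends [-0.1235  0.1535] mid 0.0150 tcp y -0.1717 x 0.0007 z 0.0533 F [-0.1 -0.1  0.4] clk 11.025
```

View pics/e1.png

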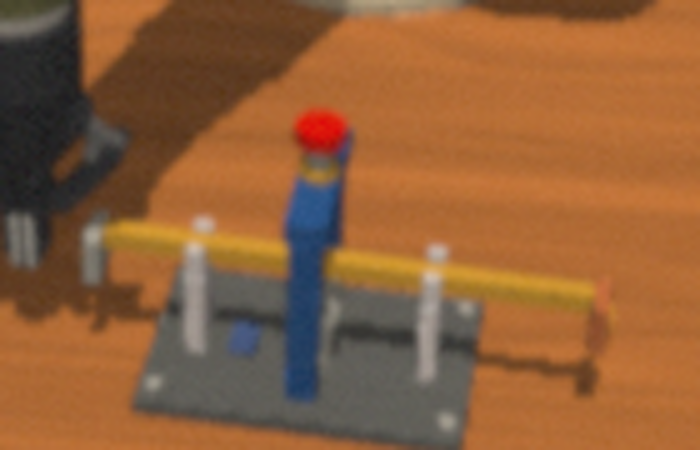

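The bar is level: it runs from about (105,232) to (600,295) in the crop, parallel to the plate's front edge, and the finger at (22,240) is clear of the steel plate at (93,250). Next I go to the punch cap.

Converted, 0.1717 m / 0.75 = 0.2289, 0.165 m / 0.75 = 0.22.

```bash
python3 -m creep '[{"d":[0, 0, -0.08]}, {"d":[0, 0, -0.16]}, {"d":[0, 0, -0.2093]}, {"d":[0, 0.08, -0.2093]}, {"d":[0, 0.16, -0.2093]}, {"d":[0, 0.22, -0.2093]}, {"d":[0, 0.2289, -0.2093]}, {"d":[0, 0.2289, -0.18]}]'; python3 m.py
python3 -m creep '[{}, {}]'
cat > w.py <<'E'
from m import *
F=[]
for i in range(6): cam('wrist');F.append(env.get_state()['wrist_force'])
print('F avg',np.mean(F,0).round(2),np.std(F,0).round(2));look()
E
python3 w.py
python3 - <<'E'
from h import *
a=cam('scene');b=cam('side')
A=cv2.resize(a['image'][130:240,300:430],None,fx=3.5,fy=3.5,interpolation=cv2.INTER_CUBIC)
B=cv2.resize(b['image'][130:240,280:360],None,fx=3.5,fy=3.5,interpolation=cv2.INTER_CUBIC)
cv2.imwrite('pics/f1.png',np.hstack([A,B])[:,:,::-1])
E
```

```text
clock: 12.12
tcp_pos: [0.5182, -0.0117, 0.1896]
orientation: [0.002, 0.044, 0.999, -0.0]
wrist_force: [0.3, -0.4, -0.6]
finger_gap: 0.0003
grip_force: 0.0
n 425 tilt -0.013 ends [-0.1236  0.1534] mid 0.0149 tcp y -0.0001 x -0.0002 z 0.1857 F [-0.5  0.5 -2.2] clk 12.175
clock: 12.42
tcp_pos: [0.5171, -0.0126, 0.189]
orientation: [0.0, 0.045, 0.999, -0.0]
wrist_force: [-0.4, 1.0, 0.6]
finger_gap: -0.0002
grip_force: 0.0
F avg [ 0.14  0.4  -0.17] [0.44 0.44 0.41]
n 429 tilt 0.080 ends [-0.1239  0.152 ] mid 0.0140 tcp y -0.0002 x 0.0007 z 0.1885 F [ 0.1  0.1 -0.3] clk 12.775
```

View pics/f1.png

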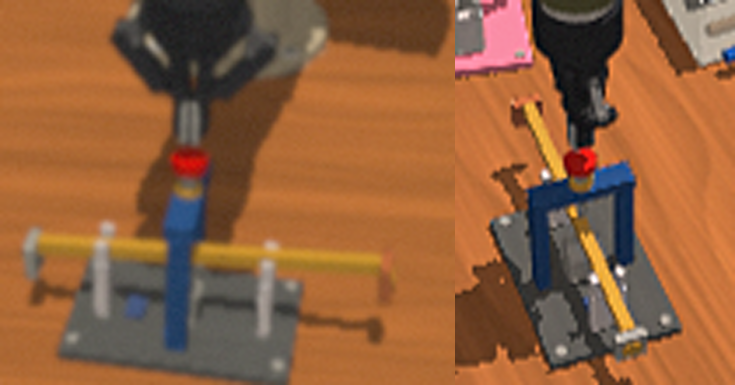

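Between the two looks the bar tipped steel-low, so it had been sitting at the rim of the window. I'll go back to the steel end and push about 2.3 mm further.

Converted, -0.1717 m / 0.75 = -0.2289, 0.135 m / 0.75 = 0.18.

```bash
python3 -m creep '[{"d":[0, -0.04, -0.0267]}, {"d":[0, -0.12, -0.0267]}, {"d":[0, -0.2, -0.0267]}, {"d":[0, -0.2289, -0.0267]}, {"d":[0, -0.2289, 0.0533]}, {"d":[0, -0.2289, 0.1333]}, {"d":[0, -0.2289, 0.18]}, {"d":[0, -0.2289, 0.18]}]'; python3 m.py;  python3 -m creep '[{"d":[0, 0.0133, 0]}, {"d":[0, 0.024, 0]}, {"d":[0, 0.0267, 0]}, {"d":[0, 0.0293, 0]}, {"d":[0, 0.0313, 0]}, {"d":[0, 0.0327, 0]}, {"d":[0, 0.0337, 0]}, {"d":[0, 0.0337, 0]}]'; python3 m.py;python3 -m creep '[{"d":[0, -0.0133, 0]}, {"d":[0, -0.02, 0]}, {"d":[0, -0.02, 0]}]'; python3 m.py
```

```text
clock: 13.88
tcp_pos: [0.4991, -0.1815, 0.0506]
orientation: [-0.003, 0.044, 0.999, 0.001]
wrist_force: [-0.8, -0.2, -0.6]
finger_gap: 0.0002
grip_force: 0.0
n 402 tilt 0.073 ends [-0.1239  0.1521] mid 0.0141 tcp y -0.1714 x -0.0001 z 0.0528 F [ 0.8 -0.8  0.6] clk 13.925
clock: 14.92
tcp_pos: [0.5038, -0.1579, 0.0533]
orientation: [0.0, 0.045, 0.999, -0.0]
wrist_force: [-0.8, -1.7, 0.5]
finger_gap: -0.0004
grip_force: 1.2
n 419 tilt 0.001 ends [-0.1206  0.156 ] mid 0.0177 tcp y -0.1467 x 0.0007 z 0.0532 F [ 0.4 -2.3  0.1] clk 14.975
clock: 15.35
tcp_pos: [0.5024, -0.173, 0.0532]
orientation: [0.0, 0.045, 0.999, 0.0]
wrist_force: [0.6, 0.0, 0.9]
finger_gap: 0.0001
grip_force: 0.0
n 426 tilt -0.022 ends [-0.1205  0.1564] mid 0.0179 tcp y -0.1616 x 0.0005 z 0.0532 F [0.5 0.4 0.1] clk 15.4
```

```bash
for i in 1 2 3; do python3 -m creep '[{}, {}, {}, {}, {}, {}, {}, {}]' >/dev/null; python3 m.py; done
```

```text
n 421 tilt -0.015 ends [-0.1206  0.1563] mid 0.0178 tcp y -0.1615 x 0.0006 z 0.0533 F [-0.2 -0.  -0.5] clk 16.45
n 420 tilt -0.005 ends [-0.1206  0.1561] mid 0.0177 tcp y -0.1615 x 0.0007 z 0.0533 F [-0.3  0.5  0. ] clk 17.5
n 417 tilt -0.014 ends [-0.1206  0.1562] mid 0.0178 tcp y -0.1615 x 0.0007 z 0.0533 F [-0.3 -0.9 -0.4] clk 18.55
```

Converted, 0.1615 m / 0.75 = 0.2153, -0.157 m / 0.75 = -0.2093.

```bash
python3 -m creep '[{"d":[0, -0.0067, -0.08]}, {"d":[0, -0.0067, -0.16]}, {"d":[0, -0.0067, -0.2093]}, {"d":[0, 0.0667, -0.2093]}, {"d":[0, 0.1333, -0.2093]}, {"d":[0, 0.1867, -0.2093]}, {"d":[0, 0.2153, -0.2]}, {"d":[0, 0.2153, -0.1867]}]'; python3 m.py
python3 -m creep '[{}, {}, {"d":[0, 0, 0.0053]}, {"d":[0, 0, 0.0107]}, {"d":[0, 0, 0.0107]}, {"d":[0, 0, 0.0107]}]';python3 w.py
```

```text
clock: 19.55
tcp_pos: [0.5169, -0.0104, 0.1933]
orientation: [0.0, 0.043, 0.999, -0.0]
wrist_force: [0.4, 0.2, -0.2]
finger_gap: 0.0001
grip_force: 0.0
n 427 tilt -0.014 ends [-0.1206  0.1562] mid 0.0178 tcp y 0.0005 x -0.0002 z 0.1916 F [-1.3  0.1 -2. ] clk 19.6
clock: 20.35
tcp_pos: [0.5167, -0.0118, 0.1853]
orientation: [-0.0, 0.044, 0.999, 0.0]
wrist_force: [0.4, -0.0, 0.8]
finger_gap: -0.0004
grip_force: 0.0
F avg [ 0.2  -0.01 -0.12] [0.71 0.32 0.31]
n 434 tilt -0.005 ends [-0.1206  0.1561] mid 0.0177 tcp y 0.0001 x 0.0006 z 0.1854 F [-0.6 -0.5 -0.2] clk 20.7
```

Converted, 0.018 m / 0.75 = 0.024, 0.017 m / 0.75 = 0.0227.

```bash
python3 -m creep '[{"d":[0, 0, 0.0067]}, {"d":[0, 0, 0.0133]}, {"d":[0, 0, 0.0173]}, {"d":[0, 0, 0.02]}, {"d":[0, 0, 0.0227]}, {"d":[0, 0, 0.024]}, {"d":[0, 0, 0.024]}]';python3 w.py
```

```text
clock: 21.58
tcp_pos: [0.5165, -0.0117, 0.1673]
orientation: [-0.0, 0.044, 0.999, 0.0]
wrist_force: [-1.5, 0.5, 3.1]
finger_gap: -0.0
grip_force: 1.7
F avg [-3.04  0.4   3.5 ] [0.31 0.51 0.38]
n 433 tilt -0.013 ends [-0.1206  0.1562] mid 0.0178 tcp y 0.0001 x 0.0003 z 0.1673 F [-4.2  0.1  4.2] clk 21.925
```

Converted, 0.004 m / 0.75 = 0.0053, 0.003 m / 0.75 = 0.004.

```bash
python3 -m creep '[{"d":[0, 0, 0.0013]}, {"d":[0, 0, 0.0027]}, {"d":[0, 0, 0.004]}, {"d":[0, 0, 0.0053]}, {"d":[0, 0, 0.0053]}]';python3 w.py
```

```text
clock: 22.55
tcp_pos: [0.5167, -0.0117, 0.1632]
orientation: [-0.0, 0.044, 0.999, 0.0]
wrist_force: [-3.6, 0.2, 4.9]
finger_gap: -0.0
grip_force: 2.2
F avg [-3.64  0.81  4.31] [0.41 0.46 0.63]
n 432 tilt -0.009 ends [-0.1206  0.1562] mid 0.0178 tcp y 0.0000 x 0.0005 z 0.1633 F [-3.2  1.1  4.4] clk 22.9
```

```bash
python3 -m creep '[{"d":[0, 0, 0.0007]}, {"d":[0, 0, 0.0013]}, {"d":[0, 0, 0.0013]}]';python3 w.py
```

```text
clock: 23.28
tcp_pos: [0.5168, -0.0118, 0.1628]
orientation: [0.0, 0.044, 0.999, -0.0]
wrist_force: [-5.4, 1.8, 7.8]
finger_gap: -0.0003
grip_force: 3.9
F avg [-5.03  0.61  8.3 ] [0.47 0.58 0.36]
n 435 tilt -0.007 ends [-0.1206  0.1561] mid 0.0178 tcp y 0.0000 x 0.0005 z 0.1628 F [-4.8  1.   7.8] clk 23.625
```

Converted, 0.0003 m / 0.75 = 0.0004, 0.0002 m / 0.75 = 0.0003.

```bash
python3 -m creep '[{"d":[0, 0, 0.0003]}, {"d":[0, 0, 0.0004]}, {"d":[0, 0, 0.0004]}]';python3 w.py
```

```text
clock: 24.0
tcp_pos: [0.5168, -0.0118, 0.1627]
orientation: [0.0, 0.044, 0.999, -0.0]
wrist_force: [-5.3, 1.2, 9.3]
finger_gap: 0.0006
grip_force: 4.6
F avg [-5.78  0.84  9.16] [0.5  0.41 0.66]
n 426 tilt -0.006 ends [-0.1206  0.1561] mid 0.0178 tcp y 0.0001 x 0.0006 z 0.1627 F [-4.8  1.6  7.9] clk 24.35
```

Converted, 0.0003 m / 0.75 = 0.0004, 0.0002 m / 0.75 = 0.0003.

```bash
python3 -m creep '[{"d":[0, 0, 0.0003]}, {"d":[0, 0, 0.0004]}, {"d":[0, 0, 0.0004]}]';python3 w.py; python3 -m creep '[{"d":[0, 0, -0.0013]}, {"d":[0, 0, -0.004]}, {"d":[0, 0, -0.008]}, {"d":[0, 0, -0.0133]}, {"d":[0, 0, -0.024]}, {"d":[0, 0, -0.04]}, {"d":[0, 0, -0.0667]}, {"d":[0, 0, -0.0667]}]';python3 w.py; python3 -c "
from h import *
a=cam('scene');cv2.imwrite('pics/g1.png',cv2.resize(a['image'][150:240,290:430],None,fx=5,fy=5)[:,:,::-1])"
```

```text
clock: 24.72
tcp_pos: [0.5168, -0.0117, 0.1626]
orientation: [0.0, 0.044, 0.999, -0.0]
wrist_force: [-6.4, 0.2, 10.8]
finger_gap: 0.0001
grip_force: 5.3
F avg [-6.17  0.67 10.47] [0.3  0.3  0.42]
n 425 tilt -0.006 ends [-0.1206  0.1561] mid 0.0178 tcp y 0.0001 x 0.0006 z 0.1627 F [-5.5  1.   9.9] clk 25.075
clock: 26.08
tcp_pos: [0.5183, -0.0121, 0.2137]
orientation: [0.002, 0.044, 0.999, -0.0]
wrist_force: [0.0, -0.5, -0.5]
finger_gap: -0.0002
grip_force: 0.0
F avg [-0.17 -0.35 -0.19] [0.29 0.35 0.55]
n 430 tilt -0.012 ends [-0.1206  0.1562] mid 0.0178 tcp y 0.0001 x 0.0002 z 0.2110 F [-0.1 -0.  -0.4] clk 26.425
```

View pics/g1.png

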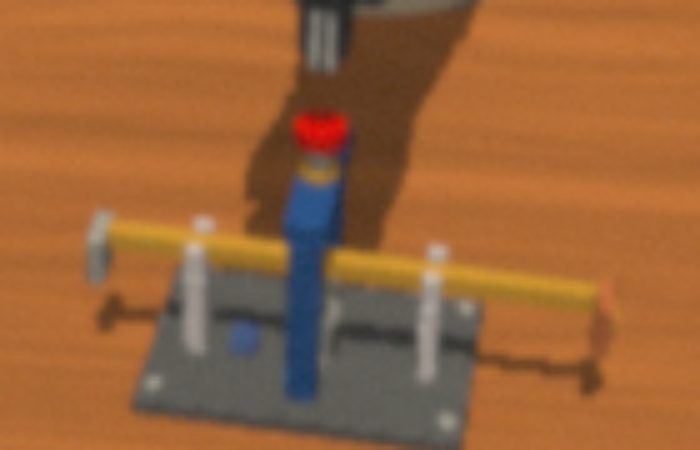

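The bar is level, running from (105,230) to (605,295), and the cap is back up at (321,130) with the finger clear at (322,60). I'm handing in.

```bash
python3 -c "
from workcell import env
print(env.hand_in())"
```

```text
the job is handed in; nothing more can be done
None
```

The bar rests level on the knife edge and has been marked with the punch (about 10.5 N on the cap, roughly 5 N of it on the bar); the punch has sprung back, and I handed the job in, though no verdict was returned.

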